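# Make up the coding kit and the sealing kit at the packing bench

## Robot

A 6-joint arm with a two-finger parallel gripper is mounted at the origin on the work surface. World frame = base frame: x ahead of the robot, y to its left, z up, the work surface at z = 0. Lengths are in m, angles in degrees, forces in N, time in s.
With the tool pointing down it reaches from about 0.35 to 0.975 m from the base axis. Payload 4.9 kg.
Tool frame: the origin (TCP) lies midway between the tips of the shut fingers; the grasp point (between the pads) lies 19 mm behind it; z points along the fingers, y is the line along which they close (so a half turn about z gives the same grasp; the last joint's range is limited). The gripper opens to 85 mm and grips with 20 to 120 N. Pads are 22 mm wide; open, the fingers measure 114 mm over their backs; the gripper's body (76 mm by 85 mm) begins 54 mm behind the grasp point. The pads swing forward as they close: fully open they stand 13 mm farther back than shut.
Start: joints at [59.817, 3.019, 92.412, -0, 84.569, -6.818], TCP at [0.248, 0.574, 0.231] pointing down, gripper open.
Joint ranges: [-172.51, 172.51], [-57.92, 126.97], [3.15, 148.05], [-58.71, 238.71], [5.1, 150.11], [-179.66, 179.66]. Speed limits (degrees/s): [147.25, 147.25, 180, 180, 180, 180].

## Interface

Orientations are given as [roll, pitch, yaw] about the fixed x, y, z axes, in that order (R = Rz(yaw) Ry(pitch) Rx(roll)).
In Python, from cell import manip, vision gives the robot as it stands.
- The arm moves only by the tool arm_command, never from a script. Its argument "steps" is a list of rows, each a list of 7 numbers: the turn, a rotation vector about the world's x, y, z each as a share of 0.5 rad, from -1 to 1, then the shift along the world's x, y, z each as a share of 80 mm, from -1 to 1, then the closure in counts, from 0 (fully open) to 255 (shut). In form: [[wx, wy, wz, dx, dy, dz, gripper], ...]. A call has 1 to 10 rows; each row is the pose to reach, as a shift and turn from the pose commanded when the call began; what a row does not reach only later rows make up. A row lasts 1/8 s, in which the tool goes at most 62.5 mm and 10.7 degrees, less where a joint would pass 70% of its speed; a pose out of reach is approached as far as the arm can. A call with a number of a shift or a turn outside -1 to 1 is refused whole. A call with a gripper value outside its range is refused whole. The fingers move at their own pace and stop on an object; "grip_force" is the grip in N (left out, the last holds). Time passes only in rows, so rows that repeat a pose let the fingers close. It gives the time, the measured TCP pose, the force and the opening at its end, in the units of the state.
- manip.get_state(): the state, without advancing time (a new reading comes with each control period).
- vision.camera(name): name is "scene" or "side" or "wrist"; returns a dict with "pixels" (480x640x3 uint8, red, green, blue), "depth" (480x640 float32, m along the optical axis (not along the pixel's ray), 0 where there is no reading), "mtx" (3x3 intrinsics, pixels), "position" and "orientation" of the camera in the world; the wrist camera has in their place "tool_from_camera" (4x4, takes a point from camera to tool coordinates, whose origin is the TCP and whose axes are the flange's). Camera axes: x right, y down, z forward; pixel columns grow to the right and rows downward; lengths in m; the calibration is good to about 2 mm. The wrist camera is an equidistant fisheye: a pixel r from the principal point sees the ray r / f radians off the axis. A picture is of the moment at which its call begins: read the wrist's pose just before it.
- manip.close_job(): hands the job in, once; it reports no verdict.
The state is a dict: "t": time; "joint_pos": joint angles; "qvel": joint speeds; "joint_torque": joint torques, N m; "tool_pos": TCP position; "ee_rot": TCP orientation; "ft_force": force on the tool from outside, world axes, zero at the start; "torque": the same for the moment, N m; "opening": opening from 0.0 (shut) to 1.0 (fully open).
Only numpy, scipy, OpenCV 4.12 (cv2) and the standard library are available. Lean on these libraries where they do the work, as an engineer would, in place of code of your own. Each camera call takes 0.05 s, during which the arm holds its last target. There are 200 camera calls.

## Task

Make up two station kits from the stock on the packing bench: the coding kit goes in the wooden tray with three bays, the ink pad lying flat in the large bay and the date stamp and the ink refill bottle standing upright in the small bays, one in each, whichever way round. The sealing kit goes in the tray with two bays, the wide roll of tape lying flat in the larger bay and the glue stick standing upright in the smaller one. Leave the narrow roll of tape, the single black pack and the bundle of packs where they are.

Things in the scene. Friction and masses are not known exactly. Their poses are not given: they have to be found in the camera images.
- stamp: Origin: centre of underside, z up. Hand date stamp, 101 mm tall, standing on its rubber foot of 40 (x) by 30 mm (y). Steel frame with number wheels up to z = 45 mm; above it a dark turned wooden handle, 24 mm thick from z = 56 to 86 mm (grip it there), ending in a 27 mm knob. 110 g. Nothing in the work area is taller than 110 mm; stock things stand 90 mm or more apart, centre to centre.
- ink_pad: Origin: centre of underside, z up. Stamp ink pad: closed flat metal tin with rounded corners, 100 (x, long) by 56 (y) by 22 mm high, grey lid with a raised oblong, hinge knuckles on the +y side, thumb tab on the -y side (3 mm proud, do not hinder the fingers). Pick it across the 56 mm. Its long side starts within 0.4 rad of world x. 140 g.
- ink_bottle: Origin: centre of underside, z up. Small closed refill bottle of stamp ink, standing: round white body 32 mm in diameter up to z = 55 mm with a paper label, then sloping shoulders and a narrow pointed black cap; 85 mm tall in all. 50 g.
- wide_tape: Origin: centre of underside, z up. The wide roll of white packing tape, lying flat, core upright: 66 mm outside diameter, 48 mm high, core hole 29 mm across. 130 g.
- glue_stick: Origin: centre of underside, z up. Glue stick: a plain straight cylinder, 30 mm in diameter and 105 mm tall, standing; white with grey foot and grey ribbed cap. 45 g.
- narrow_tape: Origin: centre of underside, z up. The narrow roll of white tape, lying flat: 50 mm outside diameter, only 15 mm high. Loose; in neither kit, stays where it is.
- single_pack: Origin: centre of underside, z up. A single black paperboard pack lying flat, 50 (x) by 84 (y) by 22 mm high. Loose; stays where it is.
- pack_bundle: Origin: centre of underside, z up. Three such black packs one on another, held by a paper band into one bundle of 50 (x) by 84 (y) by 66 mm high. Loose; stays where it is.
- coding_tray: Origin: centre of underside, z up. Grey-lined plywood tray with THREE bays, fixed. Outside 146 (x) by 168 mm (y); floor 5 mm thick; walls and dividers 6 mm, tops 17 mm above the bench. Own frame, mm: large bay centred at (0, 34), 134 (x) by 88 (y) inside (pad's long side along x); two small bays centred at (35, -47) and (-35, -47), each 64 by 62. Yaw within 0.3 rad, left or right of the stock.
- sealing_tray: Origin: centre of underside, z up. Grey-lined plywood tray with TWO bays, fixed. Outside 106 (x) by 172 mm (y); floor 5 mm thick; walls and divider 6 mm, tops 17 mm above the bench. Own frame, mm: larger bay (tape) centred at (0, 33), 94 by 94 inside; smaller bay (glue stick) centred at (0, -50), 94 (x) by 60 (y) inside. Yaw within 0.3 rad; across the stock from the coding tray.
Things that resemble listed ones, but are neither listed nor needed, are in the scene too. Leave any pink look-alike of the stamp alone. What is shaped like the ink_bottle but red is not meant.

How it is judged (in metres and radians):
At the end, for the whole second after the job is handed in: Ink pad flat in the coding tray's large bay, stamp and ink bottle upright in its small bays, one in each; wide tape flat in the sealing tray's larger bay, glue stick upright in its smaller bay. All within 0.1 rad of upright, underside within 4 mm of the tray floor, between the bay's walls, at rest (z of stamp in the frame of coding_tray between 0.001 and 0.009 m and angle between each of stamp, ink_pad, ink_bottle, wide_tape, glue_stick's own z axis and vertical below 0.1 rad and linear speed of each of stamp, ink_pad, ink_bottle, wide_tape, glue_stick below 0.02 m/s and z of ink_pad in the frame of coding_tray between 0.001 and 0.009 m and z of ink_bottle in the frame of coding_tray between 0.001 and 0.009 m and z of wide_tape in the frame of sealing_tray between 0.001 and 0.009 m and z of glue_stick in the frame of sealing_tray between 0.001 and 0.009 m and x of ink_pad in the frame of coding_tray between -0.019 and 0.019 m and y of ink_pad in the frame of coding_tray between 0.016 and 0.052 m and x of wide_tape in the frame of sealing_tray between -0.016 and 0.016 m and y of wide_tape in the frame of sealing_tray between 0.017 and 0.049 m and x of glue_stick in the frame of sealing_tray between -0.034 and 0.034 m and y of glue_stick in the frame of sealing_tray between -0.067 and -0.033 m and ((x of stamp in the frame of coding_tray between 0.016 and 0.054 m and y of stamp in the frame of coding_tray between -0.065 and -0.029 m and x of ink_bottle in the frame of coding_tray between -0.053 and -0.017 m and y of ink_bottle in the frame of coding_tray between -0.064 and -0.03 m) or (x of stamp in the frame of coding_tray between -0.054 and -0.016 m and y of stamp in the frame of coding_tray between -0.065 and -0.029 m and x of ink_bottle in the frame of coding_tray between 0.017 and 0.053 m and y of ink_bottle in the frame of coding_tray between -0.064 and -0.03 m))); the robot touches nothing.
It fails at once if the narrow roll of tape is shifted by more than 20 mm (distance of narrow_tape from where it was at the start of the episode above 0.02 m).
It fails at once if the single black pack is shifted by more than 20 mm (distance of single_pack from where it was at the start of the episode above 0.02 m).
It fails at once if the bundle of black packs is shifted by more than 20 mm (distance of pack_bundle from where it was at the start of the episode above 0.02 m).
It also fails if it takes over 128 s, if anything falls off the work surface, if the arm or the gripper's body presses on something with over 40 N, if the wrist force passes 120 N, or if a joint passes its speed limit or range.

## Working session

There is one attempt and no reset: what is moved stays moved. The work goes in short steps, Python scripts to look and compute and a tool call to move; the robot and the scene stay as the last step left them, time stands still between calls to the robot, and variables do not carry over. Pictures are saved under pics/ and viewed, on a budget of 14 in all, crops included, one or two more only if the job needs it, and the job is handed in when it is done.

Besides the shell and the picture viewer there is one more tool, called as a command line: name --pt "numbers of a row" for each row, then --argument value for the rest. arm_command: Moves the arm, as the interface text tells. Its arguments: {"type":"object","properties":{"steps":{"type":"array","items":{"type":"array","items":{"type":"number"}}},"grip_force":{"type":"number"}},"required":["steps"]}

```bash
mkdir -p pics; ls; python3 - <<'E'
from cell import manip, vision
import cv2, pickle
print(manip.get_state())
for n in ("scene","side"):
    c=vision.camera(n); pickle.dump(c,open(f"pics/{n}.pkl","wb"))
    cv2.imwrite(f"pics/{n}1.png",c["pixels"][:,:,::-1]); print(n,c["mtx"],c["position"],c["orientation"])
E
```

```text
pics
{'t': 0.0, 'joint_pos': array([ 5.98168727e+01,  3.05811222e+00,  9.24919627e+01, -7.65123287e-04,
        8.45692459e+01, -6.81845960e+00]), 'qvel': array([ 0.05661084,  0.06362764,  0.03506569, -0.08032881,  0.01271143,
        0.05683202]), 'joint_torque': array([ 2.28358172e-04, -3.93656516e+01, -3.70183754e+01,  9.37810341e-06,
        6.58231991e-03,  1.43497907e-06]), 'tool_pos': array([0.24755294, 0.57320315, 0.23005514]), 'ee_rot': array([-1.79881433e+02, -1.34100659e-02,  1.56635392e+02]), 'ft_force': array([0.6191433 , 0.03317711, 0.15542179]), 'torque': array([-0.05159766, -0.0069341 , -0.026691  ]), 'opening': 0.9980258684719172}
scene [[579.04266845   0.         322.02645157]
 [  0.         579.04266845 243.03352205]
 [  0.           0.           1.        ]] [1.38456758 0.18150569 0.87896898] [-137.01209858    0.51554175  102.38651733]
side [[503.1164347    0.         316.23565488]
 [  0.         503.1164347  237.31404164]
 [  0.           0.           1.        ]] [0.47100123 0.58967215 0.66159243] [-136.90425321   -0.95237236 -166.15606253]
```

View pics/scene1.png

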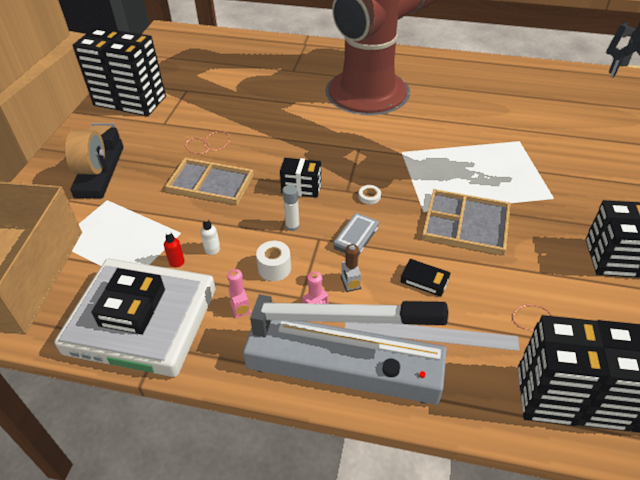

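View pics/side1.png

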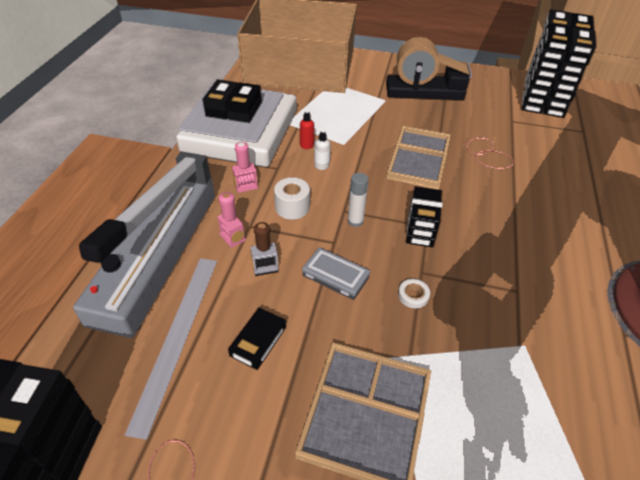

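The scene picture shows coding tray ~(466,220), sealing tray ~(210,180), stamp (351,265), pad (357,233), bottle (210,238), wide tape (273,260), glue stick (291,207), narrow tape (370,194), single pack (426,277), bundle (301,177). The pink stamps and the red bottle are decoys. Next I'll make a top-down map from depth.

```bash
cat > h.py <<'E'
import numpy as np, cv2, pickle
from scipy.spatial.transform import Rotation as R
def cloud(c):
    d=c["depth"]; K=c["mtx"]; v,u=np.mgrid[:480,:640]
    P=np.stack([(u-K[0,2])*d/K[0,0],(v-K[1,2])*d/K[1,1],d],-1)
    W=P@R.from_euler("xyz",c["orientation"],degrees=True).as_matrix().T+c["position"]
    W[d==0]=np.nan
    return W
E
python3 - <<'E'
from h import *
for n in("scene","side"):
    c=pickle.load(open(f"pics/{n}.pkl","rb")); W=cloud(c); p=c["pixels"]
    m=(W[...,2]>-.05)&(W[...,2]<.115)
    # table check
    t=m&(abs(W[...,2])<.006); A=np.c_[W[t][:,:2],np.ones(t.sum())]; print(n,"plane",np.linalg.lstsq(A,W[t][:,2],rcond=None)[0])
    # ortho: up=+x, left=+y ; x .35...95, y -.35...45 1mm
    o=np.zeros((600,800,3),np.uint8); zb=np.full((600,800),-1.)
    r=((.95-W[...,0])*1000); q=((.45-W[...,1])*1000)
    ok=m&(r>=0)&(r<600)&(q>=0)&(q<800)
    idx=np.argsort(W[...,2][ok]); rr=r[ok][idx].astype(int);qq=q[ok][idx].astype(int);cc=p[ok][idx]
    for a in range(3):
        for b in range(3): pass
    for i in range(len(rr)): o[rr[i]:rr[i]+2,qq[i]:qq[i]+2]=cc[i][::-1]
    for g in range(0,600,100): cv2.putText(o,f"{.95-g/1000:.2f}",(0,g+10),0,.4,(0,255,255)); cv2.line(o,(0,g),(8,g),(0,255,255))
    for g in range(0,800,100): cv2.putText(o,f"{.45-g/1000:.2f}",(g,598),0,.4,(0,255,255)); cv2.line(o,(g,590),(g,599),(0,255,255))
    cv2.imwrite(f"pics/ortho_{n}.png",o)
    # clusters
    g=np.zeros((600,800),np.uint8); h=ok&(W[...,2]>.009); g[r[h].astype(int),q[h].astype(int)]=1
    k,l,s,_=cv2.connectedComponentsWithStats(cv2.morphologyEx(g,cv2.MORPH_CLOSE,np.ones((7,7))))
    L=np.zeros(ok.shape,int); L[h]=l[r[h].astype(int),q[h].astype(int)]
    for i in range(1,k):
        X=W[L==i]
        if len(X)<60: continue
        rc=cv2.minAreaRect((X[:,:2]*1000).astype(np.float32))
        print(i,len(X),"rect",np.round(rc[0]),np.round(rc[1]),round(rc[2],1),"zmax",round(np.percentile(X[:,2],99),3),p[L==i].mean(0).astype(int),"pix",np.argwhere(L==i).mean(0).astype(int)[::-1])
E
```

```text
scene plane [ 6.79411808e-04 -6.72457270e-04 -1.67241202e-05]
1 10211 rect [ 851. -260.] [199. 180.] 0.1 zmax 0.104 [151 149 145] pix [148 314]
2 11947 rect [867.  99.] [330.  89.] 89.6 zmax 0.112 [131 132 133] pix [343 356]
3 2418 rect [861. 401.] [114.  49.] 32.0 zmax 0.113 [70 70 68] pix [541 389]
6 618 rect [ 782. -115.] [45. 26.] 33.7 zmax 0.102 [201 120 132] pix [238 293]
8 523 rect [757.  24.] [27. 42.] 50.5 zmax 0.102 [203 119 145] pix [315 290]
9 459 rect [ 703. -274.] [27. 32.] 30.2 zmax 0.083 [159  27  21] pix [173 250]
10 1088 rect [676. -78.] [65. 68.] 80.5 zmax 0.051 [195 188 174] pix [273 259]
11 614 rect [680.  76.] [45. 27.] 27.2 zmax 0.102 [121 102  86] pix [351 267]
12 1074 rect [644. 216.] [85. 56.] 76.7 zmax 0.026 [53 49 42] pix [425 276]
13 439 rect [ 655. -216.] [30. 32.] 31.1 zmax 0.084 [173 171 163] pix [209 237]
14 1001 rect [560.  65.] [ 61. 104.] 72.8 zmax 0.027 [164 166 168] pix [356 232]
15 601 rect [554. -74.] [30. 32.] 70.0 zmax 0.107 [148 148 141] pix [291 206]
16 1261 rect [467. 287.] [168. 153.] 86.5 zmax 0.02 [175 140  92] pix [465 220]
19 752 rect
[... 831 characters left out ...]
rect [676.  76.] [42. 30.] 29.1 zmax 0.101 [102  86  81] pix [263 248]
14 1918 rect [641. 217.] [85. 52.] 76.6 zmax 0.024 [41 36 32] pix [257 336]
15 453 rect [ 645. -212.] [31. 24.] 19.3 zmax 0.083 [182 176 173] pix [322 149]
16 1836 rect [556.  68.] [ 61. 100.] 74.3 zmax 0.025 [144 142 148] pix [336 271]
17 796 rect [548. -71.] [30. 29.] 68.2 zmax 0.106 [154 149 148] pix [357 197]
18 3165 rect [463. 288.] [170. 147.] 86.5 zmax 0.019 [179 141 104] pix [365 409]
19 715 rect [ 453. -277.] [149. 107.] 86.5 zmax 0.019 [181 143 105] pix [418 161]
24 1686 rect [428. -82.] [50. 88.] 2.4 zmax 0.068 [83 77 73] pix [424 215]
27 491 rect [425.  74.] [48. 50.] 4.7 zmax 0.017 [197 183 174] pix [414 291]
```

View pics/ortho_scene.png

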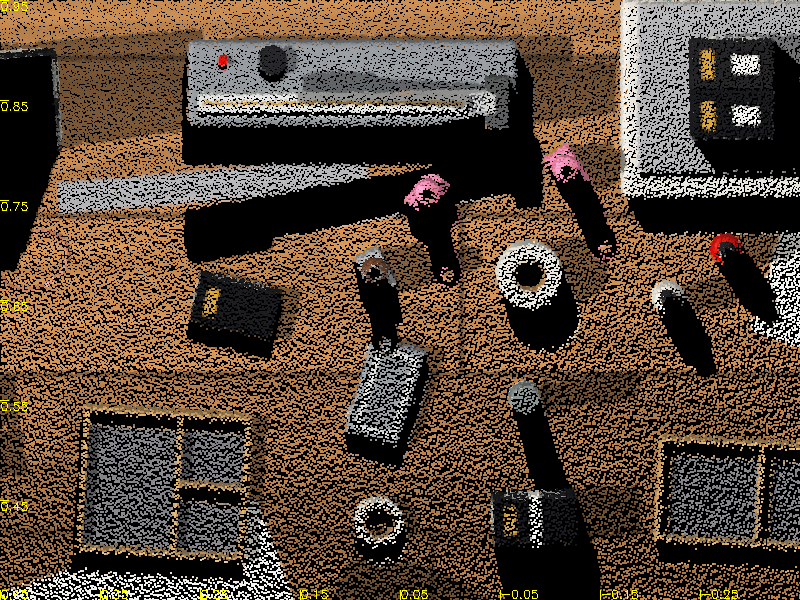

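View pics/ortho_side.png

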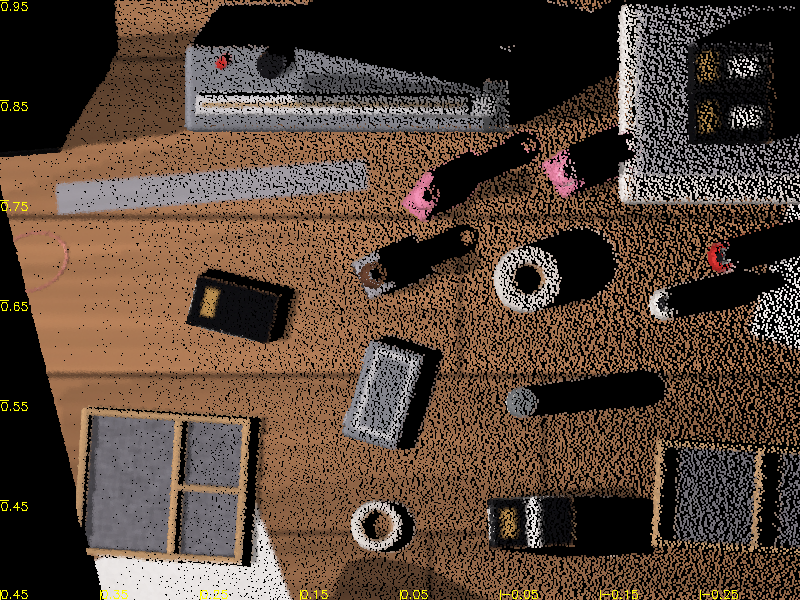

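```bash
python3 - <<'E'
from h import *
objs=dict(stamp=(678,76,.088,.11,25),stampfoot=(678,76,.02,.045,40),pad=(558,66,.012,.03,65),bottle=(650,-214,.02,.05,25),bottlecap=(650,-214,.066,.09,25),tape=(673,-77,.04,.06,45),glue=(551,-72,.095,.11,25),coding=(465,287,.012,.024,125),sealing=(456,-290,.012,.024,115))
for k,(x,y,a,b,r) in objs.items():
  for n in("scene","side"):
    c=pickle.load(open(f"pics/{n}.pkl","rb")); W=cloud(c)
    m=(np.hypot(W[...,0]*1000-x,W[...,1]*1000-y)<r)&(W[...,2]>a)&(W[...,2]<b)
    X=(W[m]*1000).astype(np.float32)
    if len(X)<8: print(k,n,len(X)); continue
    # drop stray points
    if len(X)>150:
        g=cv2.connectedComponents  # noqa
    rc=cv2.minAreaRect(X[:,:2]); (cx,cy),rad=cv2.minEnclosingCircle(X[:,:2])
    print(k,n,len(X),"rect",np.round(rc[0],1),np.round(rc[1],1),round(rc[2],1),"circ",round(cx,1),round(cy,1),round(rad,1),"mean",X.mean(0).round(1),"z99",np.percentile(X[:,2],98).round(1))
E
```

```text
Traceback (most recent call last):
cv2.error: OpenCV(4.12.0) /io/opencv/modules/imgproc/src/convhull.cpp:143: error: (-215:Assertion failed) total >= 0 && (depth == CV_32F || depth == CV_32S) in function 'convexHull'
```

```bash
python3 - <<'E'
from h import *
objs=dict(stamp=(678,76,.088,.11,25),stampfoot=(678,76,.02,.045,40),pad=(558,66,.012,.03,65),bottle=(650,-214,.02,.05,25),bottlecap=(650,-214,.066,.09,25),tape=(673,-77,.04,.06,45),glue=(551,-72,.095,.11,25),coding=(465,287,.012,.024,125),sealing=(456,-290,.012,.024,115))
for k,(x,y,a,b,r) in objs.items():
  for n in("scene","side"):
    c=pickle.load(open(f"pics/{n}.pkl","rb")); W=cloud(c)
    m=(np.hypot(W[...,0]*1000-x,W[...,1]*1000-y)<r)&(W[...,2]>a)&(W[...,2]<b)
    X=(W[m]*1000); Y=np.ascontiguousarray(X[:,:2],dtype=np.float32)
    if len(X)<8: print(k,n,len(X)); continue
    rc=cv2.minAreaRect(Y); (cx,cy),rad=cv2.minEnclosingCircle(Y)
    print(k,n,len(X),"rect",np.round(rc[0],1),np.round(rc[1],1),round(rc[2],1),"circ",round(cx,1),round(cy,1),round(rad,1),"mean",X.mean(0).round(1),"z98",np.percentile(X[:,2],98).round(1))
E
```

```text
stamp scene 135 rect [679.4  75.7] [25.4 25.5] 74.0 circ 679.0 76.4 14.1 mean [683.6  76.2  97.4] z98 102.4
stamp side 180 rect [675.2  77.5] [24.6 25.6] 56.1 circ 676.0 77.6 13.7 mean [673.9  80.9  96.7] z98 101.4
stampfoot scene 197 rect [679.5  75.7] [45.3 26.9] 29.9 circ 680.2 74.6 24.1 mean [690.1  78.6  34.1] z98 44.9
stampfoot side 364 rect [676.   76.4] [42.  29.9] 29.1 circ 676.0 76.5 24.3 mean [673.6  82.3  34.3] z98 44.9
pad scene 967 rect [559.7  64.9] [ 61.2 103.7] 73.0 circ 558.5 64.0 55.9 mean [561.4  65.9  22.2] z98 26.1
pad side 1761 rect [555.6  67.6] [ 61.3 100.2] 74.3 circ 555.3 65.7 56.4 mean [554.4  71.2  21.6] z98 24.7
bottle scene 173 rect [ 659.1 -214.1] [19.6 32. ] 28.0 circ 654.7 -216.7 16.4 mean [ 661.6 -213.    35.2] z98 49.3
bottle side 190 rect [ 643.3 -208.6] [31.5 18. ] 21.4 circ 645.3 -213.6 16.2 mean [ 643.8 -206.    35.7] z98 49.2
bottlecap scene 70 rect [ 655.  -216.7] [11.8 15.8] 21.0 circ 652.9 -217.1 8.3 mean [ 655.2 -216.2   76. ] z98 84.9
bottlecap side 68 rect [ 645.6 -214. ] [14.6 11.4] 23.6 circ 645.9 -215.5 8.1 mean [ 645.7 -212.8   75.9]
[... 199 characters left out ...]
3 -74.4  46.6] z98 49.5
glue scene 169 rect [552.2 -73.9] [30.5 30. ] 28.6 circ 553.3 -74.5 16.4 mean [555.2 -72.7 103.1] z98 107.7
glue side 217 rect [547.8 -71.4] [29.3 28.1] 71.1 circ 548.3 -72.4 15.5 mean [547.7 -69.  103. ] z98 106.3
coding scene 1044 rect [467.3 287.4] [168.2 152.6] 86.5 circ 465.7 287.8 111.6 mean [471.7 282.3  16.3] z98 20.1
coding side 2860 rect [463.6 288. ] [170.3 146.9] 86.4 circ 463.7 288.9 110.3 mean [465.7 285.7  16.5] z98 19.2
sealing scene 785 rect [ 456.8 -292.4] [175.6 114.8] 87.5 circ 458.8 -292.6 101.3 mean [ 460.7 -293.7   16.2] z98 20.8
sealing side 762 rect [ 452.1 -290.9] [177.5 106.8] 86.6 circ 452.8 -292.5 101.5 mean [ 451.9 -286.9   15.8] z98 18.8
```

arm_command --pt "0 0 0.12 0.28 -0.45 0 0" --pt "0 0 0.24 0.56 -0.9 0 0"

```text
t: 0.35
tool_pos: [0.2927, 0.5008, 0.2305]
ee_rot: [-179.9, -0.0, 163.7]
ft_force: [0.7, 0.2, -0.4]
opening: 0.996
```

arm_command --pt "0 0 0 0.28 -0.45 0 0" --pt "0 0 0 0.56 -0.9 0 0"

```text
t: 0.6
tool_pos: [0.3378, 0.4284, 0.2307]
ee_rot: [-180.0, -0.0, 163.5]
ft_force: [0.3, -0.5, -0.1]
opening: 0.997
```

arm_command --pt "0 0 0 0.28 -0.45 0 0" --pt "0 0 0 0.56 -0.9 0 0"

```text
t: 0.85
tool_pos: [0.3826, 0.3563, 0.2308]
ee_rot: [-180.0, -0.0, 163.5]
ft_force: [1.3, -0.4, -0.5]
opening: 0.998
```

arm_command --pt "0 0 0 0.28 -0.45 0 0" --pt "0 0 0 0.56 -0.9 0 0"

```text
t: 1.1
tool_pos: [0.4273, 0.2844, 0.2308]
ee_rot: [-180.0, -0.0, 163.5]
ft_force: [-0.3, 0.8, -0.6]
opening: 0.999
```

arm_command --pt "0 0 0 0.28 -0.45 0 0" --pt "0 0 0 0.56 -0.9 0 0"

```text
t: 1.35
tool_pos: [0.4721, 0.2124, 0.2308]
ee_rot: [-180.0, -0.0, 163.5]
ft_force: [-0.1, 0.5, 0.0]
opening: 1.002
```

arm_command --pt "0 0 0 0.28 -0.45 0 0" --pt "0 0 0 0.56 -0.9 0 0"

```text
t: 1.6
tool_pos: [0.5169, 0.1404, 0.2308]
ee_rot: [-180.0, -0.0, 163.5]
ft_force: [1.3, -0.1, -0.3]
opening: 1.001
```

arm_command --pt "0 0 0 0.28 -0.45 0 0" --pt "0 0 0 0.51 -0.94 0 0" --pt "0 0 0 0.51 -0.94 0 0" --pt "0 0 0 0.51 -0.94 0 0"

```text
t: 2.1
tool_pos: [0.557, 0.0668, 0.2308]
ee_rot: [180.0, -0.1, 163.5]
ft_force: [0.7, 0.0, -0.5]
opening: 0.999
```

```bash
cat >> h.py <<'E'
def wproj(c,s,P):
    T=c["tool_from_camera"]; Rt=R.from_euler("xyz",s["ee_rot"],degrees=True).as_matrix()
    p=(np.atleast_2d(P)-s["tool_pos"])@Rt; p=(p-T[:3,3])@T[:3,:3]
    th=np.arctan2(np.hypot(p[:,0],p[:,1]),p[:,2]); ph=np.arctan2(p[:,1],p[:,0]); K=c["mtx"]
    return np.c_[K[0,2]+K[0,0]*th*np.cos(ph),K[1,2]+K[1,1]*th*np.sin(ph)]
def rect(cx,cy,a,w,h,z):
    a=np.radians(a); q=np.array([[1,1],[1,-1],[-1,-1],[-1,1]])*[w/2,h/2]
    return np.c_[q@np.array([[np.cos(a),np.sin(a)],[-np.sin(a),np.cos(a)]])+[cx,cy],np.full(4,z)]/1000
def circ(cx,cy,r,z):
    t=np.linspace(0,6.28,40); return np.c_[cx+r*np.cos(t),cy+r*np.sin(t),np.full(40,z)]/1000
E
cat > w.py <<'E'
from h import *; from cell import manip,vision; import sys
s=manip.get_state(); c=vision.camera("wrist"); im=np.ascontiguousarray(c["pixels"][:,:,::-1])
for P in [rect(557.5,66.3,-16.5,100,56,22),rect(557.5,66.3,-16.5,100,56,2),circ(677.5,77,13.5,96),circ(650,-215,16,55),circ(673,-77.5,33,48),circ(550,-73,15,105),rect(465,288,-3.5,146,168,17),rect(454.5,-291.7,-3,106,172,17)]:
    cv2.polylines(im,[np.round(wproj(c,s,P)*1).astype(int)],True,(0,255,0),1)
cv2.imwrite(sys.argv[1],im); print(s["t"],s["tool_pos"])
E
python3 w.py pics/w1.png
```

```text
2.1 [0.55704902 0.06676119 0.23076108]
```

View pics/w1.png

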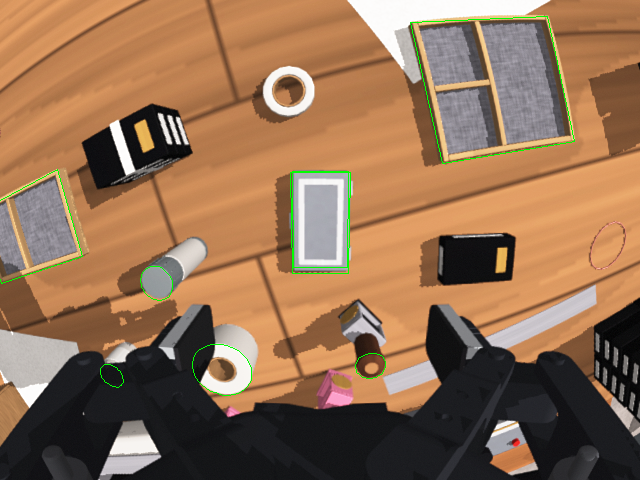

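The overlays on the wrist view fit the pad (320,220), tape (222,368), glue, stamp and both trays to within a few pixels, so I'll descend and grip.

arm_command --pt "0 0 0 0 0 -0.5 0" --pt "0 0 0 0 0 -1 0" --grip_force 40

```text
t: 2.4
tool_pos: [0.5575, 0.0678, 0.1511]
ee_rot: [180.0, 0.1, 163.6]
ft_force: [0.2, -0.7, -0.7]
opening: 0.996
```

arm_command --pt "0 0 0 0 0 -0.5 0" --pt "0 0 0 0 0 -1 0"

```text
t: 2.65
tool_pos: [0.557, 0.0679, 0.0703]
ee_rot: [180.0, 0.0, 163.6]
ft_force: [-0.0, -0.4, 0.1]
opening: 1.001
```

arm_command --pt "0 0 0 0 0 -0.4 0" --pt "0 0 0 0 0 -0.7 0" --pt "0 0 0 0 0 -0.81 0" --pt "0 0 0 0 0 -0.81 0"

```text
t: 3.15
tool_pos: [0.5571, 0.0672, 0.0064]
ee_rot: [-180.0, -0.0, 163.6]
ft_force: [-0.2, 0.5, 1.0]
opening: 1.0
```

arm_command --pt "0 0 0 0 0 0 120" --pt "0 0 0 0 0 0 120" --pt "0 0 0 0 0 0 120" --pt "0 0 0 0 0 0 120" --pt "0 0 0 0 0 0 120" --pt "0 0 0 0 0 0 120"

```text
t: 3.9
tool_pos: [0.5588, 0.0666, 0.0082]
ee_rot: [179.9, 0.1, 163.5]
ft_force: [-1.2, 0.9, 5.8]
opening: 0.643
```

arm_command --pt "0 0 0 0 0 0.2 120" --pt "0 0 0 0 0 0.6 120" --pt "0 0 0 0 0 1 120" --pt "0 0 0 0 0 1 120"

```text
t: 4.4
tool_pos: [0.5598, 0.0664, 0.0901]
ee_rot: [179.9, 0.4, 163.5]
ft_force: [0.3, -0.8, -0.4]
opening: 0.642
```

arm_command --pt "0 0 0.1 -0.15 0.4 0 120" --pt "0 0 0.3 -0.28 0.8 0 120" --pt "0 0 0.45 -0.28 0.8 0 120"

```text
t: 4.78
tool_pos: [0.5329, 0.1321, 0.0845]
ee_rot: [-180.0, -0.2, 176.7]
ft_force: [1.0, 0.1, -1.1]
opening: 0.641
```

arm_command --pt "0 0 0 -0.15 0.4 0 120" --pt "0 0 0 -0.28 0.8 0 120"

```text
t: 5.03
tool_pos: [0.5111, 0.1948, 0.0846]
ee_rot: [-179.9, -0.2, 176.4]
ft_force: [0.3, 0.6, -1.1]
opening: 0.642
```

arm_command --pt "0 0 0 -0.15 0.4 0 120" --pt "0 0 0 -0.28 0.8 0 120"

```text
t: 5.28
tool_pos: [0.4885, 0.259, 0.0846]
ee_rot: [-179.9, -0.2, 176.4]
ft_force: [-0.3, -0.5, -0.9]
opening: 0.641
```

arm_command --pt "0 0 0 -0.15 0.4 0 120" --pt "0 0 0 -0.28 0.79 0 120" --pt "0 0 0 -0.28 0.79 0 120" --pt "0 0 0 -0.28 0.79 0 120"

```text
t: 5.78
tool_pos: [0.4672, 0.321, 0.0853]
ee_rot: [-179.9, -0.1, 176.4]
ft_force: [0.0, -0.6, -1.2]
opening: 0.643
```

```bash
python3 w.py pics/w2.png; python3 -c "
from cell import manip; print(manip.get_state())"
```

```text
5.775 [0.46724039 0.32096541 0.08527518]
{'t': 5.825, 'joint_pos': array([ 2.69427974e+01,  3.00607861e+00,  1.07021292e+02, -2.46353392e-02,
        7.00707349e+01, -5.94187717e+01]), 'qvel': array([-0.50518839, -0.21938732, -0.19927657,  0.12533291,  0.05193804,
        0.07038688]), 'joint_torque': array([ 4.86123674e-01, -3.63477123e+01, -3.40849793e+01,  1.90793158e-02,
        7.15427741e-03, -2.18457390e-03]), 'tool_pos': array([0.46754464, 0.3207458 , 0.08552891]), 'ee_rot': array([-1.79930161e+02, -7.26861586e-02,  1.76369942e+02]), 'ft_force': array([ 1.01545869, -1.10727064, -1.74877141]), 'torque': array([-0.03686965,  0.03550643, -0.0074721 ]), 'opening': 0.637537499861725}
```

View pics/w2.png

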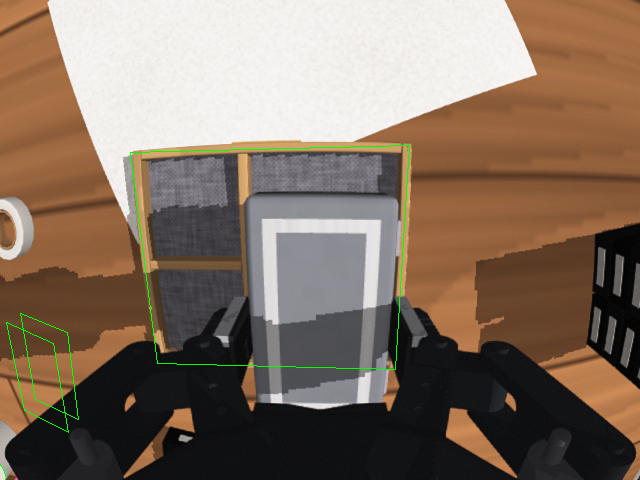

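The pad is held flat above the large bay at (322,290), and the tray outline matches. Lowering now.

arm_command --pt "0 0 0 0 0 -0.4 120" --pt "0 0 0 0 0 -0.75 120" --pt "0 0 0 0 0 -0.88 120" --pt "0 0 0 0 0 -0.93 120" --pt "0 0 0 0 0 -0.94 120"

```text
t: 6.45
tool_pos: [0.4685, 0.3212, 0.0132]
ee_rot: [-180.0, -0.0, 176.4]
ft_force: [-6.2, -3.5, 11.2]
opening: 0.646
```

arm_command --pt "0 0 0 0 0 0 85" --pt "0 0 0 0 0 0.02 75" --pt "0 0 0 0 0 0.08 70" --pt "0 0 0 0 0 0.3 60" --pt "0 0 0 0 0 0.7 30" --pt "0 0 0 0 0 1 0"

```text
t: 7.2
tool_pos: [0.4687, 0.3222, 0.0942]
ee_rot: [179.9, 0.1, 176.4]
ft_force: [1.6, 0.1, 1.4]
opening: 1.002
```

arm_command --pt "0 0 0 0 0 0.5 0" --pt "0 0 0 0 0 1 0" --pt "0 0 0 0 0 1 0"

```text
t: 7.58
tool_pos: [0.4705, 0.3232, 0.1777]
ee_rot: [179.7, 0.5, 176.4]
ft_force: [-0.1, 0.3, 0.2]
opening: 1.0
```

```bash
cat > chk.py <<'E'
from h import *; from cell import vision; import sys
T={"coding":(465,288,-3.5),"sealing":(454.5,-291.7,-3)}
k,lo,hi,dx,dy,rad=sys.argv[1],*map(float,sys.argv[2:7]); x0,y0,a=T[k]; a=np.radians(a)
for n in("scene","side"):
    W=cloud(vision.camera(n))*1000; d=W-[x0,y0,0]
    X=np.stack([d[...,0]*np.cos(a)+d[...,1]*np.sin(a),-d[...,0]*np.sin(a)+d[...,1]*np.cos(a),W[...,2]],-1)
    m=(np.hypot(X[...,0]-dx,X[...,1]-dy)<rad)&(X[...,2]>lo)&(X[...,2]<hi); P=X[m]
    if len(P)<9: print(n,len(P)); continue
    r=cv2.minAreaRect(np.ascontiguousarray(P[:,:2],dtype=np.float32)); print(n,len(P),np.round(r[0],1),np.round(r[1],1),round(r[2],1),"z",np.percentile(P[:,2],[5,50,98]).round(1))
E
python3 chk.py coding 22 40 0 34 70
```

```text
scene 924 [ 1.4 31.3] [ 56.3 106.5] 89.5 z [24.1 27.4 30.7]
side 3312 [-0.7 33.1] [ 56.6 100. ] 89.3 z [25.  27.6 30.1]
```

Pad is in: centre about (0,32) in the tray frame, top at 27 mm. Next the bottle.

arm_command --pt "0 0 -0.3 0.16 -0.48 0 0" --pt "0 0 -0.6 0.33 -0.96 0 0" --pt "0 0 -0.82 0.33 -0.96 0 0"

```text
t: 8.05
tool_pos: [0.4939, 0.2426, 0.1696]
ee_rot: [-179.8, -0.1, 152.5]
ft_force: [-0.1, -0.1, 1.0]
opening: 1.001
```

arm_command --pt "0 0 -0.3 0.16 -0.48 0 0" --pt "0 0 -0.6 0.33 -0.96 0 0" --pt "0 0 -0.82 0.33 -0.96 0 0"

```text
t: 8.43
tool_pos: [0.5203, 0.1658, 0.1696]
ee_rot: [-179.8, -0.1, 129.0]
ft_force: [0.0, 0.4, 0.5]
opening: 1.002
```

arm_command --pt "0 0 0 0.16 -0.48 0 0" --pt "0 0 0 0.33 -0.96 0 0"

```text
t: 8.68
tool_pos: [0.5461, 0.0905, 0.1696]
ee_rot: [-179.9, -0.1, 129.5]
ft_force: [0.7, 0.3, -0.2]
opening: 1.001
```

arm_command --pt "0 0 0 0.16 -0.48 0 0" --pt "0 0 0 0.33 -0.96 0 0"

```text
t: 8.93
tool_pos: [0.5726, 0.0134, 0.1695]
ee_rot: [-179.9, -0.1, 129.4]
ft_force: [0.5, 0.5, -0.5]
opening: 1.003
```

arm_command --pt "0 0 0 0.16 -0.48 0 0" --pt "0 0 0 0.33 -0.96 0 0"

```text
t: 9.18
tool_pos: [0.5991, -0.0633, 0.1695]
ee_rot: [-179.9, -0.1, 129.4]
ft_force: [0.9, 0.2, -0.4]
opening: 0.998
```

arm_command --pt "0 0 0 0.16 -0.48 0 0" --pt "0 0 0 0.33 -0.96 0 0"

```text
t: 9.43
tool_pos: [0.6255, -0.14, 0.1694]
ee_rot: [-179.9, -0.2, 129.4]
ft_force: [0.4, 0.4, 1.0]
opening: 1.001
```

arm_command --pt "0 0 0 0.16 -0.48 0 0" --pt "0 0 0 0.31 -0.94 0 0" --pt "0 0 0 0.31 -0.94 0 0" --pt "0 0 0 0.31 -0.94 0 0"

```text
t: 9.93
tool_pos: [0.6502, -0.2135, 0.1698]
ee_rot: [-179.9, -0.2, 129.4]
ft_force: [-0.8, 0.6, -0.3]
opening: 1.003
```

```bash
python3 w.py pics/w3.png
```

```text
9.925 [ 0.65021798 -0.2135378   0.16979172]
```

View pics/w3.png

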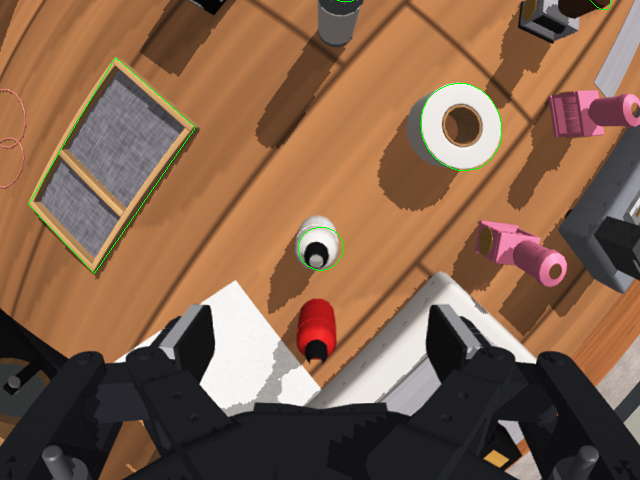

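Bottle's cap is at (316,253) and the body outline fits; the red decoy at (316,330) sits off the finger line. Descending.

arm_command --pt "0 0 0 0 -0.02 -0.4 0" --pt "0 0 0 0 -0.02 -0.8 0" --pt "0 0 0 0 -0.02 -1 0"

```text
t: 10.35
tool_pos: [0.6496, -0.214, 0.0888]
ee_rot: [-179.9, -0.2, 129.5]
ft_force: [0.2, -0.4, 0.8]
opening: 0.997
```

arm_command --pt "0 0 0 0 0 -0.4 0" --pt "0 0 0 0 0 -0.7 0" --pt "0 0 0 0 0 -0.87 0" --pt "0 0 0 0 0 -0.87 0" --grip_force 25

```text
t: 10.85
tool_pos: [0.6504, -0.2155, 0.0205]
ee_rot: [-179.9, -0.1, 129.4]
ft_force: [0.2, 0.5, 0.7]
opening: 1.002
```

arm_command --pt "0 0 0 0 0 0 180" --pt "0 0 0 0 0 0 180" --pt "0 0 0 0 0 0 180" --pt "0 0 0 0 0 0 180" --pt "0 0 0 0 0 0 180" --pt "0 0 0 0 0 0 180" --pt "0 0 0 0 0 0 180" --pt "0 0 0 0 0 0 180"

```text
t: 11.85
tool_pos: [0.6516, -0.2162, 0.0227]
ee_rot: [180.0, 0.1, 129.4]
ft_force: [-1.5, -0.6, 5.7]
opening: 0.362
```

arm_command --pt "0 0 0 0 0 0.2 180" --pt "0 0 0 0 0 0.6 180" --pt "0 0 0 0 0 1 180"

```text
t: 12.22
tool_pos: [0.6506, -0.2155, 0.1023]
ee_rot: [-180.0, -0.1, 129.4]
ft_force: [0.3, -0.3, -1.0]
opening: 0.358
```

arm_command --pt "0 0 0 0 0 0.4 180" --pt "0 0 0 0 0 0.8 180" --pt "0 0 0 0 0 0.8 180"

```text
t: 12.6
tool_pos: [0.6529, -0.2166, 0.17]
ee_rot: [179.8, 0.4, 129.4]
ft_force: [0.5, -0.6, -0.3]
opening: 0.368
```

arm_command --pt "0 0 0 -0.2 0.4 0 180" --pt "0 0 0 -0.46 0.95 0 180"

```text
t: 12.85
tool_pos: [0.6129, -0.1394, 0.1635]
ee_rot: [-179.9, -0.1, 129.3]
ft_force: [0.4, 0.6, -0.6]
opening: 0.363
```

arm_command --pt "0 0 0 -0.23 0.47 0 180" --pt "0 0 0 -0.46 0.95 0 180"

```text
t: 13.1
tool_pos: [0.5756, -0.0624, 0.1634]
ee_rot: [-179.9, -0.2, 129.4]
ft_force: [-0.2, 0.7, -1.2]
opening: 0.363
```

arm_command --pt "0 0 0 -0.23 0.47 0 180" --pt "0 0 0 -0.46 0.95 0 180"

```text
t: 13.35
tool_pos: [0.5388, 0.0134, 0.1636]
ee_rot: [-179.9, -0.1, 129.4]
ft_force: [1.7, 0.8, -0.6]
opening: 0.361
```

arm_command --pt "0 0 0 -0.23 0.47 0 180" --pt "0 0 0 -0.46 0.95 0 180"

```text
t: 13.6
tool_pos: [0.502, 0.0893, 0.1637]
ee_rot: [-179.9, -0.1, 129.4]
ft_force: [0.8, 0.1, -0.1]
opening: 0.359
```

arm_command --pt "0 0 0 -0.23 0.47 0 180" --pt "0 0 0 -0.46 0.95 0 180"

```text
t: 13.85
tool_pos: [0.4652, 0.1651, 0.1638]
ee_rot: [-179.9, -0.1, 129.4]
ft_force: [0.8, 0.5, -0.9]
opening: 0.362
```

arm_command --pt "0 0 0 -0.23 0.47 0 180" --pt "0 0 0 -0.45 0.9 0 180" --pt "0 0 0 -0.49 0.98 0 180" --pt "0 0 0 -0.49 0.98 0 180" --pt "0 0 0 -0.49 0.98 0 180"

```text
t: 14.48
tool_pos: [0.4281, 0.2417, 0.1652]
ee_rot: [-179.9, 0.0, 129.4]
ft_force: [0.7, 1.3, 0.1]
opening: 0.362
```

```bash
python3 w.py pics/w4.png
```

```text
14.475 [0.42808231 0.24165141 0.16517005]
```

View pics/w4.png

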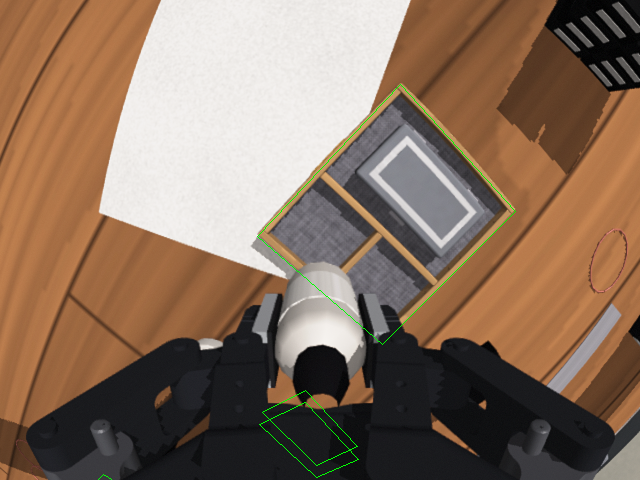

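The bottle is held upright; its axis is at (428,242), over the small bay, and the pad sits squarely in the large bay. Lowering.

arm_command --pt "0 0 0 0 0 -0.4 180" --pt "0 0 0 0 0 -0.8 180" --pt "0 0 0 0 0 -1 180"

```text
t: 14.9
tool_pos: [0.4272, 0.2414, 0.0837]
ee_rot: [-179.8, -0.0, 129.3]
ft_force: [0.5, 0.0, -0.1]
opening: 0.365
```

arm_command --pt "0 0 0 0 0 -0.3 180" --pt "0 0 0 0 0 -0.55 180" --pt "0 0 0 0 0 -0.65 180" --pt "0 0 0 0 0 -0.69 180" --pt "0 0 0 0 0 -0.71 180" --pt "0 0 0 0 0 -0.71 180"

```text
t: 15.65
tool_pos: [0.4284, 0.2427, 0.0296]
ee_rot: [179.9, 0.0, 129.4]
ft_force: [-0.4, -0.3, -0.6]
opening: 0.368
```

arm_command --pt "0 0 0 0 0 -0.01 180" --pt "0 0 0 0 0 -0.025 180" --pt "0 0 0 0 0 -0.025 180" --pt "0 0 0 0 0 -0.025 180"

```text
t: 16.15
tool_pos: [0.4282, 0.2427, 0.0277]
ee_rot: [180.0, 0.0, 129.4]
ft_force: [-2.1, -1.6, 6.4]
opening: 0.362
```

arm_command --pt "0 0 0 0 0 0 150" --pt "0 0 0 0 0 0 135" --pt "0 0 0 0 0 0 120" --pt "0 0 0 0 0 0 115" --pt "0 0 0 0 0 0.2 115" --pt "0 0 0 0 0 0.6 110" --pt "0 0 0 0 0 1 60"

```text
t: 17.02
tool_pos: [0.428, 0.2426, 0.1088]
ee_rot: [180.0, 0.0, 129.4]
ft_force: [1.0, -0.5, 0.4]
opening: 0.758
```

arm_command --pt "0 0 0 0 0 0.5 0" --pt "0 0 0 0 0 1 0" --pt "0 0 0 0 0 1 0"

```text
t: 17.4
tool_pos: [0.4304, 0.2436, 0.1927]
ee_rot: [179.5, 0.2, 129.4]
ft_force: [-0.7, 0.3, 0.1]
opening: 0.997
```

```bash
python3 chk.py coding 40 95 -35 -47 40
```

```text
scene 270 [-26.7 -48.9] [27.8 31.7] 1.5 z [42.  63.2 88.6]
side 608 [-36.1 -46.5] [30.  31.3] 68.0 z [42.8 64.1 88.6]
```

Bottle stands in its bay, top near 90 mm. On to the stamp.

arm_command --pt "0 0 0 0.39 -0.26 0 0" --pt "0 0 0 0.78 -0.52 0 0"

```text
t: 17.75
tool_pos: [0.4897, 0.2004, 0.1851]
ee_rot: [-179.8, -0.1, 129.5]
ft_force: [0.9, 1.6, 0.8]
opening: 0.996
```

arm_command --pt "0 0 0 0.39 -0.26 0 0" --pt "0 0 0 0.78 -0.52 0 0"

```text
t: 18.0
tool_pos: [0.5524, 0.1584, 0.1848]
ee_rot: [-179.8, -0.1, 129.4]
ft_force: [0.6, -0.3, -0.2]
opening: 1.001
```

arm_command --pt "0 0 0 0.39 -0.26 0 0" --pt "0 0 0 0.78 -0.52 0 0"

```text
t: 18.25
tool_pos: [0.6148, 0.1169, 0.1846]
ee_rot: [-179.8, -0.1, 129.4]
ft_force: [0.6, 0.9, -0.2]
opening: 0.997
```

arm_command --pt "0 0 0 0.39 -0.26 0 0" --pt "0 0 0 0.78 -0.52 0 0" --pt "0 0 0 0.78 -0.52 0 0" --pt "0 0 0 0.78 -0.52 0 0"

```text
t: 18.75
tool_pos: [0.6763, 0.0764, 0.1851]
ee_rot: [-179.9, -0.1, 129.4]
ft_force: [-0.4, 0.1, 0.6]
opening: 0.998
```

```bash
python3 w.py pics/w5.png
```

```text
18.75 [0.67625718 0.07639107 0.18510674]
```

View pics/w5.png

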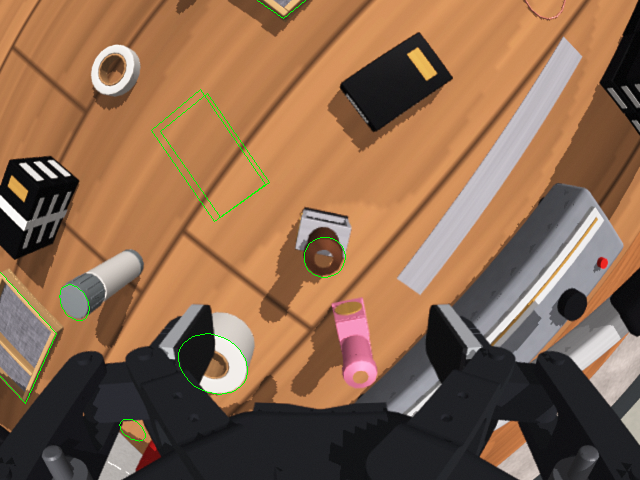

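Knob circle fits at (324,257), and the fingers clear the pink stamp. Descending to the handle.

arm_command --pt "0 0 0 0.01 0.01 -0.4 0" --pt "0 0 0 0.01 0.01 -0.8 0" --pt "0 0 0 0.01 0.01 -1 0"

```text
t: 19.18
tool_pos: [0.6761, 0.0778, 0.1044]
ee_rot: [-179.8, -0.1, 129.5]
ft_force: [0.5, -0.0, 1.1]
opening: 1.002
```

arm_command --pt "0 0 0 0 0 -0.3 0" --pt "0 0 0 0 0 -0.55 0" --pt "0 0 0 0 0 -0.66 0" --pt "0 0 0 0 0 -0.66 0" --grip_force 40

```text
t: 19.68
tool_pos: [0.6779, 0.077, 0.0536]
ee_rot: [-180.0, -0.0, 129.4]
ft_force: [-0.8, 0.5, 0.0]
opening: 0.999
```

arm_command --pt "0 0 0 0 0 0 210" --pt "0 0 0 0 0 0 210" --pt "0 0 0 0 0 0 210" --pt "0 0 0 0 0 0 210" --pt "0 0 0 0 0 0 210" --pt "0 0 0 0 0 0 210" --pt "0 0 0 0 0 0 210" --pt "0 0 0 0 0 0 210"

```text
t: 20.68
tool_pos: [0.6787, 0.0769, 0.0548]
ee_rot: [180.0, 0.0, 129.4]
ft_force: [-1.1, -0.1, 5.8]
opening: 0.281
```

arm_command --pt "0 0 0 0 0 0.2 210" --pt "0 0 0 0 0 0.6 210" --pt "0 0 0 0 0 1 210" --pt "0 0 0 0 0 1 210"

```text
t: 21.18
tool_pos: [0.6804, 0.077, 0.1379]
ee_rot: [179.7, 0.2, 129.4]
ft_force: [0.5, 0.6, -0.6]
opening: 0.283
```

arm_command --pt "0 0 -0.2 -0.35 0.3 0 210" --pt "0 0 -0.5 -0.75 0.67 0 210" --pt "0 0 -0.58 -0.75 0.67 0 210"

```text
t: 21.55
tool_pos: [0.6148, 0.1323, 0.1311]
ee_rot: [-179.7, -0.1, 112.8]
ft_force: [0.2, -0.8, -0.5]
opening: 0.282
```

arm_command --pt "0 0 -0.2 -0.35 0.3 0 210" --pt "0 0 -0.5 -0.75 0.67 0 210" --pt "0 0 -0.58 -0.75 0.67 0 210"

```text
t: 21.92
tool_pos: [0.5549, 0.1856, 0.1314]
ee_rot: [-179.7, -0.0, 96.2]
ft_force: [0.9, 0.6, -0.6]
opening: 0.281
```

arm_command --pt "0 0 0 -0.35 0.3 0 210" --pt "0 0 0 -0.76 0.68 0 210" --pt "0 0 0 -0.76 0.68 0 210" --pt "0 0 0 -0.76 0.68 0 210"

```text
t: 22.42
tool_pos: [0.497, 0.2382, 0.1328]
ee_rot: [-179.9, 0.0, 96.2]
ft_force: [0.2, 0.4, -0.6]
opening: 0.282
```

```bash
python3 w.py pics/w6.png
```

```text
22.425 [0.4969625  0.23818133 0.13282468]
```

View pics/w6.png

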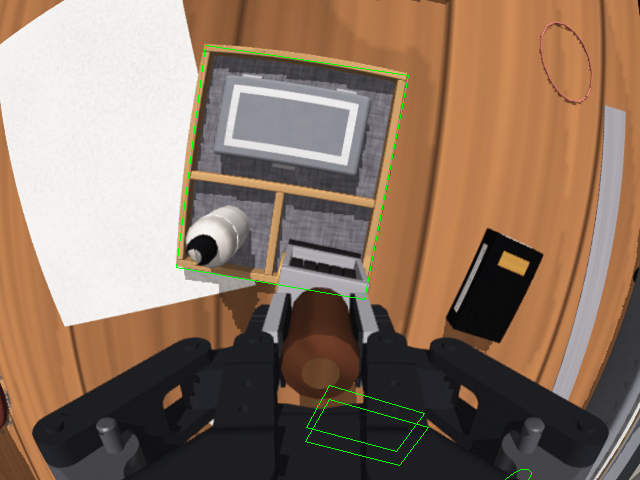

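The pad and bottle stand well in their bays, and the stamp foot at (322,275) is upright and aligned with the free bay. Lowering.

arm_command --pt "0 0 0 0 0 -0.3 210" --pt "0 0 0 0 0 -0.6 210" --pt "0 0 0 0 0 -0.8 210" --pt "0 0 0 0 0 -0.88 210" --pt "0 0 0 0 0 -0.92 210" --pt "0 0 0 0 0 -0.93 210" --pt "0 0 0 0 0 -0.93 210"

```text
t: 23.35
tool_pos: [0.498, 0.2387, 0.0605]
ee_rot: [179.9, -0.0, 96.2]
ft_force: [1.2, -0.1, -0.0]
opening: 0.28
```

arm_command --pt "0 0 0 0 0 -0.01 210" --pt "0 0 0 0 0 -0.02 210" --pt "0 0 0 0 0 -0.02 210" --pt "0 0 0 0 0 -0.02 210"

```text
t: 23.85
tool_pos: [0.4984, 0.2389, 0.0599]
ee_rot: [179.9, -0.0, 96.2]
ft_force: [-2.0, -0.6, 4.9]
opening: 0.279
```

arm_command --pt "0 0 0 0 0 0 170" --pt "0 0 0 0 0 0 155" --pt "0 0 0 0 0 0 140" --pt "0 0 0 0 0 0 130" --pt "0 0 0 0 0 0.2 130" --pt "0 0 0 0 0 0.6 130" --pt "0 0 0 0 0 1 130"

```text
t: 24.72
tool_pos: [0.4976, 0.2386, 0.14]
ee_rot: [180.0, -0.0, 96.2]
ft_force: [1.2, -0.6, 0.1]
opening: 0.488
```

arm_command --pt "0 0 0 0 0 0.25 0" --pt "0 0 0 0 0 0.5 0" --pt "0 0 0 0 0 0.5 0"

```text
t: 25.1
tool_pos: [0.4984, 0.2389, 0.1801]
ee_rot: [179.8, -0.0, 96.2]
ft_force: [1.3, -0.6, 0.5]
opening: 1.002
```

```bash
python3 chk.py coding 85 115 35 -47 40;python3 chk.py coding 25 52 35 -47 34;python3 chk.py coding 60 85 35 -47 34
```

```text
scene 147 [ 36.8 -47.5] [25.6 27.4] 48.8 z [ 87.2 101.  107.3]
side 321 [ 34.1 -46.8] [24.2 25.9] 52.1 z [ 88.  103.1 106.4]
scene 207 [ 40.9 -48.5] [25.9 39.5] 87.7 z [28.9 46.2 51.8]
side 562 [ 33.9 -47.4] [27.4 42.7] 86.9 z [27.2 48.5 51.6]
scene 105 [ 43.3 -48. ] [14.1 23.2] 7.2 z [62.7 73.5 84.3]
side 166 [ 32.5 -40.7] [23.3 12. ] 11.3 z [62.3 72.6 84.5]
```

Stamp is at (35,-47), top 106 mm. Now the wide tape.

arm_command --pt "0 0 0.3 0.22 -0.4 0 0" --pt "0 0 0.5 0.44 -0.79 0 0"

```text
t: 25.65
tool_pos: [0.5326, 0.1748, 0.1772]
ee_rot: [-179.9, -0.0, 110.8]
ft_force: [0.5, 0.4, 0.3]
opening: 0.999
```

arm_command --pt "0 0 0.3 0.22 -0.4 0 0" --pt "0 0 0.5 0.44 -0.79 0 0"

```text
t: 25.9
tool_pos: [0.5679, 0.1111, 0.1772]
ee_rot: [-179.9, -0.0, 125.0]
ft_force: [-0.0, -0.3, -0.4]
opening: 1.001
```

arm_command --pt "0 0 0 0.22 -0.4 0 0" --pt "0 0 0 0.44 -0.79 0 0"

```text
t: 26.15
tool_pos: [0.6031, 0.0478, 0.1771]
ee_rot: [-179.9, -0.1, 124.8]
ft_force: [0.6, 0.7, 0.1]
opening: 0.998
```

arm_command --pt "0 0 0 0.22 -0.4 0 0" --pt "0 0 0 0.44 -0.79 0 0"

```text
t: 26.4
tool_pos: [0.6384, -0.0153, 0.1771]
ee_rot: [-179.9, -0.1, 124.8]
ft_force: [-0.1, 0.7, 0.3]
opening: 1.0
```

arm_command --pt "0 0 0 0.22 -0.4 0 0" --pt "0 0 0 0.44 -0.79 0 0" --pt "0 0 0 0.44 -0.79 0 0" --pt "0 0 0 0.44 -0.79 0 0"

```text
t: 26.9
tool_pos: [0.6729, -0.077, 0.1772]
ee_rot: [-179.9, -0.1, 124.8]
ft_force: [0.2, 0.3, 0.4]
opening: 0.999
```

arm_command --pt "0 0 0 0 0 -0.5 0" --pt "0 0 0 0 0 -1 0" --grip_force 40

```text
t: 27.15
tool_pos: [0.6735, -0.0762, 0.0979]
ee_rot: [179.9, 0.1, 124.9]
ft_force: [-1.0, -0.3, -0.5]
opening: 0.999
```

arm_command --pt "0 0 0 0 0 -0.3 0" --pt "0 0 0 0 0 -0.6 0" --pt "0 0 0 0 0 -0.85 0" --pt "0 0 0 0 0 -1 0" --pt "0 0 0 0 0 -1 0"

```text
t: 27.78
tool_pos: [0.6727, -0.077, 0.0171]
ee_rot: [-179.9, -0.1, 124.9]
ft_force: [-0.7, 0.1, 0.4]
opening: 1.002
```

arm_command --pt "0 0 0 0 0 0 90" --pt "0 0 0 0 0 0 90" --pt "0 0 0 0 0 0 90" --pt "0 0 0 0 0 0 90" --pt "0 0 0 0 0 0 90" --pt "0 0 0 0 0 0 90"

```text
t: 28.52
tool_pos: [0.6748, -0.0778, 0.0199]
ee_rot: [179.9, 0.1, 124.8]
ft_force: [-0.3, -0.3, 5.7]
opening: 0.76
```

arm_command --pt "0 0 0 0 0 0.2 90" --pt "0 0 0 0 0 0.6 90" --pt "0 0 0 0 0 1 90"

```text
t: 28.9
tool_pos: [0.6726, -0.0773, 0.0986]
ee_rot: [-179.9, -0.1, 124.8]
ft_force: [1.0, -0.2, -0.9]
opening: 0.762
```

arm_command --pt "0 0 0 0 0 0.25 90" --pt "0 0 0 0 0 0.5 90" --pt "0 0 0 0 0 0.5 90"

```text
t: 29.28
tool_pos: [0.6744, -0.0777, 0.1401]
ee_rot: [179.9, 0.1, 124.8]
ft_force: [-0.3, 0.1, -1.5]
opening: 0.762
```

arm_command --pt "0 0 0 -0.3 -0.25 0 90" --pt "0 0 0 -0.68 -0.57 0 90"

```text
t: 29.52
tool_pos: [0.6178, -0.1229, 0.1363]
ee_rot: [-179.9, -0.1, 124.9]
ft_force: [-0.3, -0.2, -1.9]
opening: 0.765
```

arm_command --pt "0 0 0 -0.34 -0.28 0 90" --pt "0 0 0 -0.68 -0.57 0 90"

```text
t: 29.78
tool_pos: [0.5628, -0.1689, 0.1363]
ee_rot: [-179.9, -0.1, 124.8]
ft_force: [-0.3, 0.0, -0.4]
opening: 0.764
```

arm_command --pt "0 0 0 -0.34 -0.28 0 90" --pt "0 0 0 -0.68 -0.57 0 90"

```text
t: 30.02
tool_pos: [0.5085, -0.2144, 0.1364]
ee_rot: [-179.9, -0.1, 124.8]
ft_force: [-0.5, -0.3, -0.6]
opening: 0.764
```

arm_command --pt "0 0 0 -0.34 -0.28 0 90" --pt "0 0 0 -0.67 -0.57 0 90" --pt "0 0 0 -0.67 -0.57 0 90" --pt "0 0 0 -0.67 -0.57 0 90"

```text
t: 30.52
tool_pos: [0.4564, -0.2594, 0.1372]
ee_rot: [-180.0, -0.1, 124.8]
ft_force: [0.1, -0.1, -2.2]
opening: 0.763
```

```bash
python3 w.py pics/w7.png
```

```text
30.525 [ 0.45644208 -0.25938498  0.1371953 ]
```

View pics/w7.png

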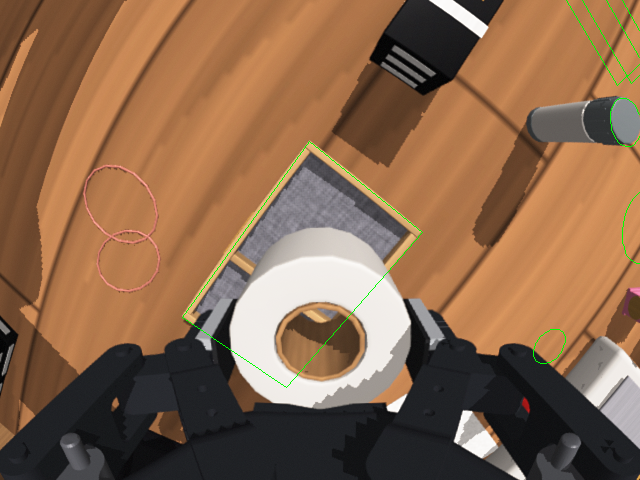

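Tape is held flat over the larger bay, and the tray outline fits. Lowering.

arm_command --pt "0 0 0 0 0 -0.4 90" --pt "0 0 0 0 0 -0.8 90" --pt "0 0 0 0 0 -1 90"

```text
t: 30.95
tool_pos: [0.4562, -0.2583, 0.0558]
ee_rot: [-180.0, -0.2, 124.9]
ft_force: [-0.5, -0.8, -1.0]
opening: 0.766
```

arm_command --pt "0 0 0 0 0 -0.2 90" --pt "0 0 0 0 0 -0.33 90" --pt "0 0 0 0 0 -0.39 90" --pt "0 0 0 0 0 -0.4 90" --pt "0 0 0 0 0 -0.41 90" --pt "0 0 0 0 0 -0.41 90"

```text
t: 31.7
tool_pos: [0.4569, -0.2601, 0.0258]
ee_rot: [180.0, 0.1, 124.8]
ft_force: [-0.3, -0.6, -1.4]
opening: 0.762
```

arm_command --pt "0 0 0 0 0 -0.01 90" --pt "0 0 0 0 0 -0.025 90" --pt "0 0 0 0 0 -0.025 90" --pt "0 0 0 0 0 -0.025 90"

```text
t: 32.2
tool_pos: [0.457, -0.2601, 0.0249]
ee_rot: [-180.0, -0.0, 124.8]
ft_force: [-5.0, 3.4, 9.2]
opening: 0.765
```

arm_command --pt "0 0 0 0 0 0 50" --pt "0 0 0 0 0 0 40" --pt "0 0 0 0 0 0 25" --pt "0 0 0 0 0 0.05 10" --pt "0 0 0 0 0 0.3 0" --pt "0 0 0 0 0 0.7 0" --pt "0 0 0 0 0 1 0"

```text
t: 33.08
tool_pos: [0.457, -0.2601, 0.1048]
ee_rot: [180.0, 0.1, 124.8]
ft_force: [-0.2, -0.8, 0.9]
opening: 1.001
```

arm_command --pt "0 0 0 0 0 0.5 0" --pt "0 0 0 0 0 1 0" --pt "0 0 0 0 0 1 0"

```text
t: 33.45
tool_pos: [0.4587, -0.2614, 0.1881]
ee_rot: [179.9, 0.5, 124.8]
ft_force: [-0.6, -0.4, -0.0]
opening: 0.998
```

```bash
python3 chk.py sealing 40 70 0 33 45
```

```text
scene 532 [ 3.4 31.1] [65.6 66.7] 75.3 z [42.4 52.4 56.3]
side 636 [-2.3 32.8] [65.3 66.7] 18.7 z [41.6 51.8 54.7]
```

Tape is centred at about (0.5,32), top near 53 mm. Now the glue stick.

arm_command --pt "0 0 0 0.2 0.4 0 0" --pt "0 0 0 0.39 0.78 0 0"

```text
t: 33.8
tool_pos: [0.487, -0.1963, 0.1809]
ee_rot: [-179.9, -0.2, 124.8]
ft_force: [-0.2, 0.3, -0.2]
opening: 1.005
```

arm_command --pt "0 0 0 0.2 0.4 0 0" --pt "0 0 0 0.39 0.78 0 0"

```text
t: 34.05
tool_pos: [0.5183, -0.1335, 0.1809]
ee_rot: [-179.9, -0.2, 124.8]
ft_force: [0.1, 0.5, 0.4]
opening: 0.999
```

arm_command --pt "0 0 0 0.2 0.4 0 0" --pt "0 0 0 0.39 0.78 0 0" --pt "0 0 0 0.39 0.78 0 0" --pt "0 0 0 0.39 0.78 0 0"

```text
t: 34.55
tool_pos: [0.5493, -0.0728, 0.1817]
ee_rot: [-179.9, -0.1, 124.8]
ft_force: [0.1, 0.3, 0.3]
opening: 1.001
```

arm_command --pt "0 0 0 0.01 0 -0.4 0" --pt "0 0 0 0.01 0 -0.8 0" --pt "0 0 0 0.01 0 -1 0" --grip_force 30

```text
t: 34.92
tool_pos: [0.5492, -0.0733, 0.1007]
ee_rot: [-179.8, -0.2, 124.7]
ft_force: [0.7, -0.0, 0.8]
opening: 0.999
```

arm_command --pt "0 0 0 0 0 -0.3 0" --pt "0 0 0 0 0 -0.55 0" --pt "0 0 0 0 0 -0.64 0" --pt "0 0 0 0 0 -0.64 0"

```text
t: 35.42
tool_pos: [0.5509, -0.0728, 0.0519]
ee_rot: [-180.0, -0.0, 124.8]
ft_force: [0.5, 0.2, -0.3]
opening: 1.002
```

arm_command --pt "0 0 0 0 0 0 190" --pt "0 0 0 0 0 0 190" --pt "0 0 0 0 0 0 190" --pt "0 0 0 0 0 0 190" --pt "0 0 0 0 0 0 190" --pt "0 0 0 0 0 0 190" --pt "0 0 0 0 0 0 190" --pt "0 0 0 0 0 0 190"

```text
t: 36.42
tool_pos: [0.5514, -0.0728, 0.0527]
ee_rot: [180.0, 0.0, 124.8]
ft_force: [-2.0, -0.8, 6.2]
opening: 0.343
```

arm_command --pt "0 0 0 0 0 0.2 190" --pt "0 0 0 0 0 0.6 190" --pt "0 0 0 0 0 1 190"

```text
t: 36.8
tool_pos: [0.5506, -0.0725, 0.1329]
ee_rot: [-180.0, -0.0, 124.8]
ft_force: [-0.1, 0.4, -0.2]
opening: 0.341
```

arm_command --pt "0 0 0 -0.15 -0.3 0.15 190" --pt "0 0 0 -0.31 -0.84 0.2 190" --pt "0 0 0 -0.31 -0.84 0.2 190"

```text
t: 37.17
tool_pos: [0.526, -0.1419, 0.1492]
ee_rot: [180.0, 0.1, 124.6]
ft_force: [0.5, 0.7, -1.2]
opening: 0.341
```

arm_command --pt "0 0 0 -0.15 -0.42 0 190" --pt "0 0 0 -0.31 -0.84 0 190"

```text
t: 37.42
tool_pos: [0.5013, -0.2068, 0.148]
ee_rot: [180.0, -0.0, 124.9]
ft_force: [0.1, -1.0, -0.7]
opening: 0.341
```

arm_command --pt "0 0 0 -0.15 -0.42 0 190" --pt "0 0 0 -0.31 -0.84 0 190"

```text
t: 37.67
tool_pos: [0.4764, -0.2743, 0.148]
ee_rot: [180.0, -0.0, 124.9]
ft_force: [-0.3, 0.6, -0.8]
opening: 0.337
```

arm_command --pt "0 0 0 -0.15 -0.42 0 190" --pt "0 0 0 -0.31 -0.85 0 190" --pt "0 0 0 -0.31 -0.85 0 190" --pt "0 0 0 -0.31 -0.85 0 190"

```text
t: 38.17
tool_pos: [0.4521, -0.3413, 0.1478]
ee_rot: [180.0, -0.1, 124.9]
ft_force: [0.3, 0.6, -0.7]
opening: 0.344
```

```bash
python3 w.py pics/w8.png
```

```text
38.175 [ 0.45208687 -0.34131728  0.14777607]
```

View pics/w8.png

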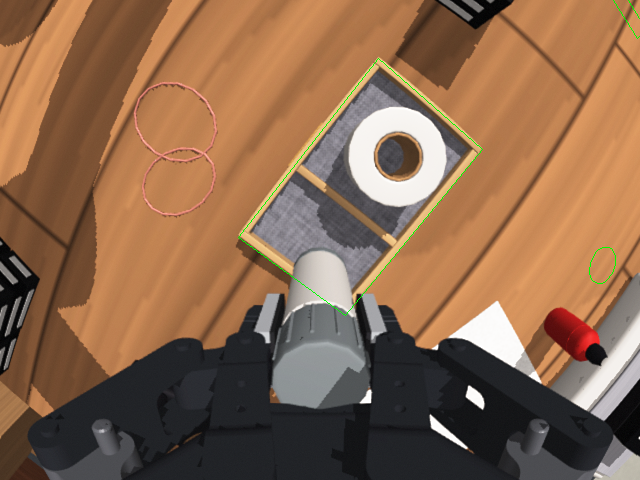

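Tape lies flat in its bay, and the glue stick is upright over the smaller one at (452,-341). Lowering.

arm_command --pt "0 0 0 0 0 -0.4 190" --pt "0 0 0 0 0 -0.8 190" --pt "0 0 0 0 0 -1 190" --pt "0 0 0 0 0 -1 190"

```text
t: 38.72
tool_pos: [0.4515, -0.3409, 0.0668]
ee_rot: [-180.0, -0.2, 124.9]
ft_force: [-0.3, 0.5, 0.1]
opening: 0.342
```

arm_command --pt "0 0 0 0 0 -0.06 190" --pt "0 0 0 0 0 -0.1 190" --pt "0 0 0 0 0 -0.11 190" --pt "0 0 0 0 0 -0.12 190" --pt "0 0 0 0 0 -0.12 190"

```text
t: 39.35
tool_pos: [0.4519, -0.3424, 0.0586]
ee_rot: [180.0, 0.0, 124.8]
ft_force: [0.3, 0.2, -0.3]
opening: 0.341
```

arm_command --pt "0 0 0 0 0 -0.01 190" --pt "0 0 0 0 0 -0.02 190" --pt "0 0 0 0 0 -0.02 190" --pt "0 0 0 0 0 -0.02 190"

```text
t: 39.85
tool_pos: [0.4521, -0.3426, 0.0578]
ee_rot: [-180.0, 0.0, 124.8]
ft_force: [-1.7, 1.5, 5.6]
opening: 0.342
```

arm_command --pt "0 0 0 0 0 0 155" --pt "0 0 0 0 0 0 145" --pt "0 0 0 0 0 0 130" --pt "0 0 0 0 0 0 120" --pt "0 0 0 0 0 0.2 120" --pt "0 0 0 0 0 0.6 120" --pt "0 0 0 0 0 1 120"

```text
t: 40.72
tool_pos: [0.452, -0.3424, 0.1389]
ee_rot: [180.0, 0.0, 124.8]
ft_force: [-0.1, -0.6, 0.2]
opening: 0.53
```

arm_command --pt "0 0 0 0 0 0.4 60" --pt "0 0 0 0 0 0.8 0" --pt "0 0 0 0 0 0.8 0" --pt "0 0 0 0 0 0.8 0" --pt "0 0 0 0 0 0.8 0"

```text
t: 41.35
tool_pos: [0.4512, -0.3416, 0.1992]
ee_rot: [-180.0, -0.2, 124.8]
ft_force: [0.2, 1.1, -0.3]
opening: 0.999
```

```bash
echo glue;python3 chk.py sealing 95 120 0 -50 30; python3 chk.py sealing 20 60 0 -50 25;echo tape; python3 chk.py sealing 45 70 0 33 45; echo pad;python3 chk.py coding 22 40 0 34 62;echo stamp;python3 chk.py coding 88 115 35 -47 40;echo bottle;python3 chk.py coding 70 95 -35 -47 30
python3 - <<'E'
from cell import vision; import cv2
cv2.imwrite("pics/s9.png",vision.camera("scene")["pixels"][:,:,::-1])
E
```

```text
glue
scene 163 [  3.2 -51.6] [29.9 29.3] 48.9 z [ 96.9 109.1 112.8]
side 183 [ -1.9 -50.5] [28.1 32.7] 29.2 z [ 96.  107.7 110.9]
scene 190 [  8.2 -47.3] [17.6 29. ] 33.2 z [21.8 40.2 59.7]
side 195 [ -3.  -41.1] [17.4 28.9] 88.5 z [26.1 42.7 59.2]
tape
scene 461 [ 2.7 31.1] [66.8 65.6] 57.9 z [47.  52.7 56.3]
side 546 [-1.7 32.5] [64.6 67.3] 50.0 z [46.5 52.  54.6]
pad
scene 925 [ 2.2 30.7] [ 57.8 105.8] 89.3 z [23.8 27.4 31.2]
side 3422 [-0.8 32.9] [57.  99.9] 89.1 z [24.9 27.6 30.2]
stamp
scene 132 [ 38.1 -48.2] [27.2 24.2] 31.9 z [ 90.7 102.5 107.4]
side 300 [ 33.6 -46.7] [25.6 24.5] 61.5 z [ 89.6 103.3 106.5]
bottle
scene 63 [-29.7 -49.4] [16.1 12.5] 82.0 z [72.  80.7 88.5]
side 143 [-35.9 -43.5] [13.4 16. ] 87.0 z [71.6 81.2 89.8]
```

View pics/s9.png

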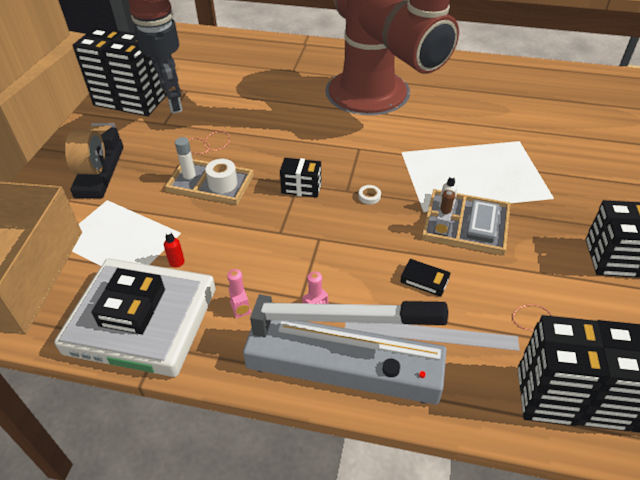

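The scene picture shows both kits in their trays: glue and tape at (185,160)/(221,176), stamp, bottle and pad at (447,200)/(485,220). The narrow tape, packs and decoys are where they were, and the gripper is clear.

```bash
python3 -c "
from cell import manip; print(manip.close_job())"
```

```text
the job is handed in; nothing more can be done
None
```

Both kits are packed and the job is handed in at about 42 s of the 128 s allowed. It reports no verdict, so my own last measurements are the only check.

| Tray | Item | Centre in the tray's frame (mm) | Top above bench (mm) |
|---|---|---|---|
| Coding | Ink pad, flat in the large bay | (1, 32) | 27 |
| Coding | Stamp, upright | (36, -47) | 106 |
| Coding | Ink bottle, upright | (-33, -46) | 90 |
| Sealing | Wide tape, flat in the larger bay | (1, 32) | 53 |
| Sealing | Glue stick, upright | (1, -51) | 110 |

- **Limits:** all five positions and heights are within the limits; I judged uprightness from the heights and pictures, not by a tilt measurement.
- **Left alone:** the last scene picture shows the narrow tape, single pack, bundle and look-alikes where they started. I did not re-measure them. The gripper was clear of everything.
- **Disagreement:** the two fixed cameras differed by 2–6 mm, mostly in x, so the centres are averages. The largest gap was on the bottle, where each camera sees only one side. The wrist-camera overlays fitted the averages.

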